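# Find the pitch gauge leaf that fits the screw

### The arm

A 6-joint arm with a two-finger parallel gripper is mounted at the origin on a cart in front of the work surface, level with it; the furniture and walls round the work are solid. World frame = base frame: x ahead of the robot, y to its left, z up, the work surface at z = 0. Lengths are in m, angles in degrees, forces in N, time in s.
With the tool pointing down it reaches from about 0.3 to 0.75 m from the base axis. Payload 8.5 kg.
Tool frame: the origin (TCP) lies at the very end of the fingers, on their centre line; the grasp point (between the pads) lies 19 mm behind it; z points along the fingers, y is the line along which they close (so a half turn about z gives the same grasp; the last joint's range is limited). The gripper opens to 85 mm and grips with 20 to 120 N. Pads are 22 mm wide; open, the fingers measure 114 mm over their backs; the gripper's body (76 mm by 85 mm) begins 54 mm behind the grasp point. The pads swing forward as they close: fully open they stand 13 mm farther back than shut.
Start: joints at [-88.195, 21.807, 74.336, -0, 83.858, -12.336], TCP at [0.134, -0.533, 0.231] pointing down, gripper open.
Joint ranges: [-178.18, 178.18], [-50.72, 133.34], [12.68, 142.11], [-81.47, 261.47], [9.98, 163.14], [-165.26, 165.26]. Speed limits (degrees/s): [136.94, 136.94, 180, 180, 180, 180].

### API

Orientations are given as a 3x3 rotation matrix whose columns are the frame's x, y, z axes.
In Python, from rig import observe, cams, ticket gives the robot as it stands.
- The arm moves only by the tool move_arm, never from a script. Its arguments are lists of equal length, an entry for each row: "jaw": the finger opening in cm, from 0 to 8.54; "dp": the shift along the tool's x, y, z in cm, a list of three; "turn": the turn, a rotation vector about the tool's x, y, z in rad, a list of three. In form: {"jaw": [jaw, ...], "dp": [[tx, ty, tz], ...], "turn": [[wx, wy, wz], ...]}. A call has 1 to 12 rows; each row shifts and turns the commanded pose from where the row before left it, along the tool's axes as they then stand; what a row does not reach is not made up. A row lasts 1/12 s, in which the tool goes at most 41.7 mm and 7.16 degrees, less where a joint would pass 70% of its speed; a pose out of reach is approached as far as the arm can. A call is refused whole if a number of a shift passes 4.17 or a number of a turn 0.125, either way. A call with a gripper value outside its range is refused whole. The fingers move at their own pace and stop on an object; "force" is the grip in N (left out, the last holds). Time passes only in rows, so rows that do not move let the fingers close. It gives the time, the measured TCP pose, the force, the opening and the grip force at its end, in the units of the state.
- observe(): the state, without advancing time (a new reading comes with each control period).
- cams.get_image(name): name is "side" or "top"; returns (picture, depth): 384x512x3 uint8, red, green, blue; 384x512 float32, m along the optical axis (not along the pixel's ray), 0 where there is no reading.
- cams.calibration(name): a dict with "vertical_fov" (degrees; the focal length in pixels is half the picture's height over the tangent of half this angle, whatever the lens; pixels are square), "cx", "cy" (the principal point, pixels), "k1" (the pictures are not rectified: a ray, as slopes to the right and down, at radius r is drawn at 1 + k1 r^2 times it, then the intrinsics apply), "view" (4x4, takes a point from world to camera coordinates). Camera axes: x right, y up, looking along -z (the intrinsics and any distortion apply to the point x, -y, -z); pixel columns grow to the right and rows downward; lengths in m; the calibration is good to about 2 mm. A picture is of the moment at which its call begins. calibration takes no time and is no camera call.
- ticket.close_job(): hands the job in; it is judged then, once.
Trained networks look in the newest picture that a camera, given by its name, has taken for a name from the list of things; names that differ only in an ending like _2 or _b are one class to them, and where a whole thing is asked for, a point or a joint stands for the part that bears it (a point fixed in the world has none). Each returns a list of dicts, best first, with "p" (0 to 1); they miss things now and then, are a little off and sometimes report something else, mostly with a low value. They report only what shows in the picture. A call takes as long as a camera call.
- cams.spot_in(camera, query): "box" ([centre column, centre row, width, height] as shares, 0 to 1, of the picture: columns of its width, rows of its height, round what is visible of it).
- cams.outline_of(camera, query): "mask" (384x512 bool, what is visible of it) and "box" ([centre column, centre row, width, height] as shares, 0 to 1, of the picture: columns of its width, rows of its height, round what is visible of it).
- cams.mark_of(camera, query): "location" ([column, row] as shares, 0 to 1, of the picture: columns of its width, rows of its height: a listed point, or the origin of a listed thing).
The state is a dict: "time_s": time; "q": joint angles; "qvel": joint speeds; "joint_efforts": joint torques, N m; "position": TCP position; "tool_rot": TCP orientation; "ft_force": force on the tool from outside, world axes, zero at the start; "wrist_torque": the same for the moment, N m; "grip_width": finger opening in m; "gripper_force": force on a finger pad.
Only numpy, scipy, OpenCV 4.12 (cv2) and the standard library are available. Lean on these libraries where they do the work, as an engineer would, in place of code of your own. Each camera call takes 0.05 s, during which the arm holds its last target. There are 200 camera calls.

### The job

Find which of the three comb-toothed pitch gauge leaves in the black rack fits the thread of the screw held under the forked posts at the front of the grey board: set a leaf down between the forks and feel with light pressure, shifting it along the screw, whether its teeth sink fully home. Press the one that fits gently home and leave it standing there in the thread, let go; any leaf that does not fit goes back upright into a slot of the rack. Never push hard on the screws (keep under 25 N), and leave everything else on the desk where it is.

Things in the scene. Friction and masses are not known exactly. Their poses are not given: they have to be found in the camera images.
- leaf_a: blue-tabbed leaf: steel comb plate 6 mm thick, 148 long, 60 high, 120 g. Origin: middle of the line of tooth tips; y along the comb, x across, z up. Tab 8 mm thick (x), 30 long (y), z 24 to 60. Teeth 5.5 high, flanks 30 deg off vertical, in a plate 70 long; a bar (z 10 to 22, full length) runs in the forks. Pitch 9, 11 or 13 mm, one of each, unmarked (not told by colour).
- leaf_b: leaf with the orange grip tab, otherwise like leaf_a in all but its pitch (9, 11 or 13 mm, unmarked); same origin and axes
- leaf_c: leaf with the green grip tab, otherwise like leaf_a in all but its pitch (9, 11 or 13 mm, unmarked); same origin and axes
- seat (a point): on the gauging stand, midway between its two forked posts, at thread-root height (51 mm up) on top of the screw held there. A leaf fully home has its origin level with this point (about 1 mm), at most 10 mm off along y. y along the screw, x across it, away from the robot, z up. A leaf that does not fit stays 4 to 5 mm higher everywhere.
- fork (a point): floor of the slot in the left (+y) fork of the gauging stand, 58 mm from seat along y and 5 mm above it; axes as seat. The other fork is its mirror image. Slot 8.5 mm wide, upright walls to 22 mm above this point, flared mouth to 34 mm; the forks keep a released leaf upright, free to slide along y and z.
- board: fixed grey board 190 (x) x 170 (y) x 12 mm, origin under its centre. The stand is at its front, x = -55 mm; two spare screws lie behind at x = 12 and 64, all axes 36 up. On the right screw a fitting leaf lies 5 mm high crest on crest; within 2.5 mm (y) of a groove it stops under 4 mm high on the tooth flanks and slides down home if let go.
- screw_1: one of three fixed steel screws, 130 mm long, 40 over the crests, thread 5 deep and 94 long, pitch 9, 11 or 13 mm (one of each, unmarked). Origin: middle of its axis; y along the axis, z up. Any of the three may be the one under the forks; neither which leaf fits it nor where its turns lie along the axis is known.
- screw_2: another of the three screws, like screw_1 in all but pitch; may be the one under the forks or a spare
- screw_3: another of the three screws, like screw_1 in all but pitch; may be the one under the forks or a spare
- rack: fixed black rack 140 x 134 x 8 mm, origin under its centre; three parallel slots along y at x = -48, 0 and 48 mm, each made of two forks at y = -58 and 58 like those of the stand (slot 8.5 wide, floor 22 up, flared mouth, 56 high over all). A leaf standing in a slot has its origin 12 mm above the rack's underside.
- vial_1: small sample vial, 23 mm across, 48 mm high, bystander
- vial_2: small sample vial, 23 mm across, 48 mm high, bystander
- hex_key_set: red folding hex key set, 22x90x17 mm, bystander
- mouse: black computer mouse, 100x59x34 mm, bystander
- usb_stick: blue memory stick 17x55x8 mm, bystander

How it is judged (in metres and radians):
On the way:
1. a leaf stands fully home in the thread of the screw under the forks and is pressed there with at least 2.5 N (((z of leaf_a in the frame of seat between -0.003 and 0.0015 m and x of leaf_a in the frame of seat between -0.006 and 0.006 m and y of leaf_a in the frame of seat between -0.016 and 0.016 m and angle between leaf_a's own z axis and vertical below 0.2 rad and (contact force between leaf_a and screw_1 above 2.5 N or contact force between leaf_a and screw_2 above 2.5 N or contact force between leaf_a and screw_3 above 2.5 N)) or (z of leaf_b in the frame of seat between -0.003 and 0.0015 m and x of leaf_b in the frame of seat between -0.006 and 0.006 m and y of leaf_b in the frame of seat between -0.016 and 0.016 m and angle between leaf_b's own z axis and vertical below 0.2 rad and (contact force between leaf_b and screw_1 above 2.5 N or contact force between leaf_b and screw_2 above 2.5 N or contact force between leaf_b and screw_3 above 2.5 N)) or (z of leaf_c in the frame of seat between -0.003 and 0.0015 m and x of leaf_c in the frame of seat between -0.006 and 0.006 m and y of leaf_c in the frame of seat between -0.016 and 0.016 m and angle between leaf_c's own z axis and vertical below 0.2 rad and (contact force between leaf_c and screw_1 above 2.5 N or contact force between leaf_c and screw_2 above 2.5 N or contact force between leaf_c and screw_3 above 2.5 N)))), for 0.1 s.
At the end, for the whole second after the job is handed in: One leaf stands between the forks, fully home in the thread (origin within 1.5 mm of root height, 16 mm of the seat along the screw), let go, at rest; the other two stand upright in rack slots (origin 12 +-4 mm up, within 15 mm of the middle along the slot) (((z of leaf_a in the frame of seat between -0.003 and 0.0015 m and x of leaf_a in the frame of seat between -0.006 and 0.006 m and y of leaf_a in the frame of seat between -0.016 and 0.016 m and angle between each of leaf_a, leaf_b, leaf_c's own z axis and vertical below 0.2 rad and linear speed of leaf_a below 0.02 m/s and z of leaf_b in the frame of rack between 0.008 and 0.016 m and x of leaf_b in the frame of rack between -0.058 and 0.058 m and y of leaf_b in the frame of rack between -0.015 and 0.015 m and z of leaf_c in the frame of rack between 0.008 and 0.016 m and x of leaf_c in the frame of rack between -0.058 and 0.058 m and y of leaf_c in the frame of rack between -0.015 and 0.015 m) or (z of leaf_b in the frame of seat between -0.003 and 0.0015 m and x of leaf_b in the frame of seat between -0.006 and 0.006 m and y of leaf_b in the frame of seat between -0.016 and 0.016 m and angle between each of leaf_b, leaf_a, leaf_c's own z axis and vertical below 0.2 rad and linear speed of leaf_b below 0.02 m/s and z of leaf_a in the frame of rack between 0.008 and 0.016 m and x of leaf_a in the frame of rack between -0.058 and 0.058 m and y of leaf_a in the frame of rack between -0.015 and 0.015 m and z of leaf_c in the frame of rack between 0.008 and 0.016 m and x of leaf_c in the frame of rack between -0.058 and 0.058 m and y of leaf_c in the frame of rack between -0.015 and 0.015 m) or (z of leaf_c in the frame of seat between -0.003 and 0.0015 m and x of leaf_c in the frame of seat between -0.006 and 0.006 m and y of leaf_c in the frame of seat between -0.016 and 0.016 m and angle between each of leaf_c, leaf_a, leaf_b's own z axis and vertical below 0.2 rad and linear speed of leaf_c below 0.02 m/s and z of leaf_a in the frame of rack between 0.008 and 0.016 m and x of leaf_a in the frame of rack between -0.058 and 0.058 m and y of leaf_a in the frame of rack between -0.015 and 0.015 m and z of leaf_b in the frame of rack between 0.008 and 0.016 m and x of leaf_b in the frame of rack between -0.058 and 0.058 m and y of leaf_b in the frame of rack between -0.015 and 0.015 m))); the robot touches nothing.
It fails at once if a leaf is pushed against a screw with more than 25 N ((contact force between leaf_a and screw_1 above 25 N or contact force between leaf_a and screw_2 above 25 N or contact force between leaf_a and screw_3 above 25 N) or (contact force between leaf_b and screw_1 above 25 N or contact force between leaf_b and screw_2 above 25 N or contact force between leaf_b and screw_3 above 25 N) or (contact force between leaf_c and screw_1 above 25 N or contact force between leaf_c and screw_2 above 25 N or contact force between leaf_c and screw_3 above 25 N)).
It fails at once if a bystander (vial, hex keys, mouse, memory stick) is moved more than 30 mm (distance of any of vial_1, vial_2, hex_key_set, mouse, usb_stick from where it was at the start of the episode above 0.03 m).
It also fails if it takes over 72 s, if anything falls off the work surface, if the arm or the gripper's body presses on something with over 40 N, if the wrist force passes 120 N, or if a joint passes its speed limit or range.

## Working session

There is one attempt and no reset: what is moved stays moved. The work goes in short steps, Python scripts to look and compute and a tool call to move; the robot and the scene stay as the last step left them, time stands still between calls to the robot, and variables do not carry over. Pictures are saved under pics/ and viewed, at most 10 in all, crops included, and the job is handed in when it is done.

Besides the shell and the picture viewer there is one more tool, called as name(argument=value, ...) on one line, values as JSON. move_arm: Moves the arm, as the interface text tells. Its arguments: {"type":"object","properties":{"jaw":{"type":"array","items":{"type":"number"}},"dp":{"type":"array","items":{"type":"array","items":{"type":"number"}}},"turn":{"type":"array","items":{"type":"array","items":{"type":"number"}}},"force":{"type":"number"}},"required":["jaw","dp","turn"]}

```bash
mkdir -p pics; cat > h.py <<'E'
import numpy as np, cv2
from rig import observe, cams, ticket
def cal(n):
    c=cams.calibration(n); f=192/np.tan(np.radians(c['vertical_fov'])/2); return c,f
def unproj(n,u,v,d):
    c,f=cal(n); x=(np.asarray(u,float)-c['cx'])/f; y=(np.asarray(v,float)-c['cy'])/f
    X,Y=x.copy(),y.copy()
    for _ in range(20):
        s=1+c['k1']*(X*X+Y*Y); X,Y=x/s,y/s
    d=np.asarray(d,float)
    P=np.stack([X*d,-Y*d,-d,np.ones_like(d)],-1)
    return (P@np.linalg.inv(np.array(c['view'])).T)[...,:3]
def proj(n,p):
    c,f=cal(n); q=np.array(c['view'])@np.r_[p,1]; x,y=q[0]/-q[2],-q[1]/-q[2]; s=1+c['k1']*(x*x+y*y)
    return f*x*s+c['cx'],f*y*s+c['cy']
def cloud(n,d):
    v,u=np.mgrid[0:384,0:512]; return unproj(n,u,v,d)
def save(n,im): cv2.imwrite('pics/'+n,cv2.cvtColor(im,cv2.COLOR_RGB2BGR))
E
python3 - <<'E'
from h import *
for n in ('top','side'):
    im,d=cams.get_image(n); save(n+'0.png',im); np.savez(n+'0.npz',im=im,d=d)
    c,f=cal(n); print(n,c['cx'],c['cy'],f,c['k1'],np.linalg.inv(np.array(c['view'])).round(3).tolist())
    for q in ('leaf_a','rack','board','seat','fork','screw_1'):
        for r in cams.mark_of(n,q)[:4]:
            u,v=r['location'][0]*512,r['location'][1]*384
            print(q,round(r['p'],2),round(u),round(v),unproj(n,u,v,d[min(int(v),383),min(int(u),511)]).round(3))
s=observe(); print(s['position'],s['tool_rot'],s['ft_force'])
E
```

```text
top 249.2839038977419 193.25066009999003 426.5653561336786 -0.042260236945149715 [[0.027, 0.991, -0.132, 0.334], [-1.0, 0.028, 0.002, 0.032], [0.006, 0.132, 0.991, 1.352], [0.0, 0.0, 0.0, 1.0]]
leaf_a 0.63 388 233 [ 0.397 -0.407  0.027]
leaf_a 0.55 332 196 [ 0.513 -0.236  0.004]
leaf_a 0.5 329 224 [ 0.419 -0.216  0.069]
leaf_a 0.41 331 207 [ 0.47  -0.221  0.063]
rack 0.76 330 210 [ 0.467 -0.228  0.006]
rack 0.25 383 187 [ 0.543 -0.398  0.013]
board 0.77 229 181 [0.547 0.094 0.041]
seat 0.96 215 196 [0.496 0.132 0.05 ]
fork 0.83 201 188 [0.334 0.032 1.352]
screw_1 0.84 231 160 [0.61  0.089 0.055]
screw_1 0.83 228 173 [0.568 0.097 0.053]
screw_1 0.74 216 193 [0.503 0.132 0.055]
screw_1 0.51 384 185 [ 0.552 -0.402  0.012]
side 254.98295908441463 186.3320863779441 390.76699489533473 -0.11492722886133018 [[0.893, 0.211, -0.398, 0.04], [-0.45, 0.387, -0.805, -0.915], [-0.016, 0.898, 0.44, 0.561], [0.0, 0.0, 0.0, 1.0]]
leaf_a 0.74 294 244 [ 0.471 -0.251  0.018]
leaf_a 0.66 308 232 [ 0.521 -0.235  0.027]
leaf_a 0.56 276 244 [ 0.422 -0.251  0.034]
rack 0.58 289 244 [ 0.434 -0.288  0.052]
rack 0.29 274 243 [ 0.423 -0.239  0.028]
board 0.81 253 190 [0.524 0.076 0.008]
board 0.28 238 162 [ 0.586  0.332 -0.003]
seat 0.75 238 172 [0.499 0.133 0.052]
fork 0.79 237 164 [ 0.574  0.311 -0.002]
fork 0.31 305 303 [ 0.378 -0.441  0.024]
screw_1 0.63 277 174 [0.602 0.066 0.048]
screw_1 0.59 242 177 [0.495 0.094 0.052]
screw_1 0.52 262 176 [0.551 0.071 0.051]
screw_1 0.18 291 245 [ 0.438 -0.292  0.049]
[ 0.13438095 -0.5333206   0.23133964] [[ 9.69688994e-01  2.44342492e-01  3.09258098e-05]
 [ 2.44342493e-01 -9.69688994e-01 -3.82999441e-05]
 [ 2.06301136e-05  4.46955238e-05 -9.99999999e-01]] [1.10374807 0.73586149 0.43322179]
```

```bash
python3 - <<'E'
import numpy as np,cv2
a=np.load('top0.npz');im=a['im'][140:260,160:420];b=np.load('side0.npz')['im'][110:320,180:380]
f=lambda x,s:cv2.cvtColor(cv2.resize(x,None,fx=s,fy=s,interpolation=cv2.INTER_CUBIC),cv2.COLOR_RGB2BGR)
cv2.imwrite('pics/t1.png',f(im,3));cv2.imwrite('pics/s1.png',f(b,2.8))
E
```

```text
(no output)
```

View pics/t1.png

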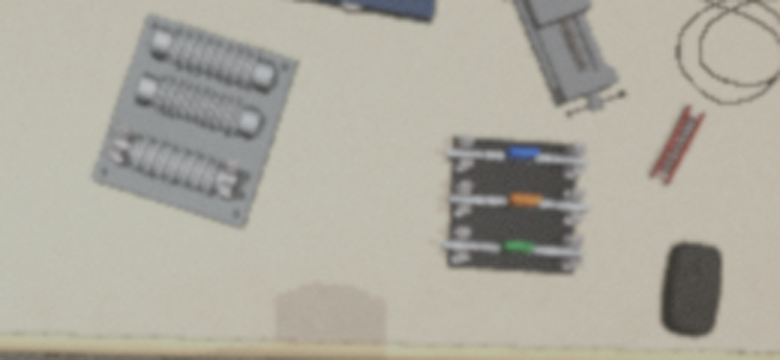

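View pics/s1.png

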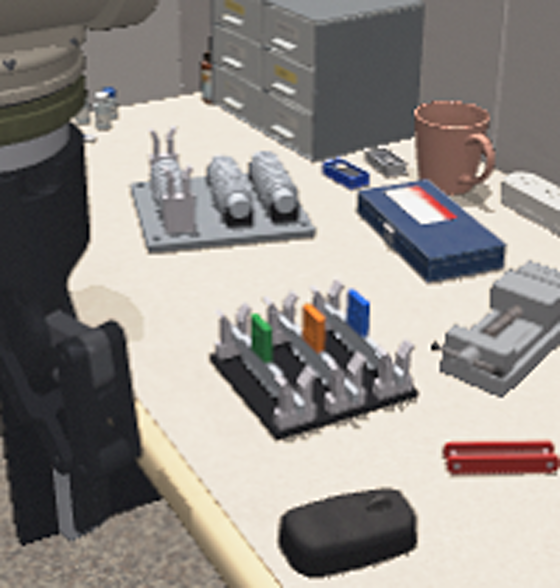

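The top crop shows three leaves in the rack: blue far, orange middle and green near, with tabs at crop (523,153), (525,200) and (519,247). The board sits at left, yawed, with the stand in front. Next I fit the precise poses.

```bash
cat > m.py <<'E'
from h import *
def rect(P):
    r=cv2.minAreaRect((P[:,:2]*1000).astype(np.float32)); return np.round(r[0],1),np.round(r[1],1),round(r[2],2)
def tabs(n,im,d,lo=0.05,hi=0.3,reg=None):
    C=cloud(n,d); hsv=cv2.cvtColor(im,cv2.COLOR_RGB2HSV); out={}
    for k,(a,b) in dict(blue=(105,125),orange=(5,18),green=(45,80)).items():
        m=(hsv[...,0]>=a)&(hsv[...,0]<=b)&(hsv[...,1]>110)&(C[...,2]>lo)&(C[...,2]<hi)&(C[...,0]>.3)&(C[...,0]<.7)&(abs(C[...,1])<.35)
        if m.sum()>5: out[k]=C[m]
    return out
E
python3 - <<'E'
from m import *
for n in ('top','side'):
    a=np.load(n+'0.npz'); im,d=a['im'],a['d']; C=cloud(n,d)
    print(n)
    for k,P in tabs(n,im,d).items(): print(k,len(P),P.mean(0).round(4),P.min(0).round(3),P.max(0).round(3),rect(P))
    ok=d>0
    R=ok&(C[...,0]>.36)&(C[...,0]<.60)&(C[...,1]>-.33)&(C[...,1]<-.12)
    B=ok&(C[...,0]>.38)&(C[...,0]<.72)&(C[...,1]>-.05)&(C[...,1]<.26)
    hsv=cv2.cvtColor(im,cv2.COLOR_RGB2HSV)
    dark=R&(hsv[...,2]<80); print('rack dark',dark.sum(),rect(C[dark]),np.median(C[dark][:,2]))
    bb=B&(C[...,2]>.007)&(C[...,2]<.018); print('board',bb.sum(),rect(C[bb]),np.median(C[bb][:,2]))
    t=R&(C[...,2]>.045); print('rack high',rect(C[t]))
    for lo in (.045,.06): t=B&(C[...,2]>lo); print('board high',lo,t.sum(),rect(C[t]))
    t=B&(C[...,2]>.065)&(C[...,2]<.12); 
    P=C[t]; 
    if len(P)>4: 
        _,l,c=cv2.kmeans(P.astype(np.float32),2,None,(3,50,1e-5),5,cv2.KMEANS_PP_CENTERS); print('forks',c.round(4),np.bincount(l[:,0]),P.max(0))
    for r in cams.outline_of(n,'board')[:1]:
        print('board mask',r['p'],r['mask'].sum(),rect(C[r['mask']&ok]))
    for r in cams.outline_of(n,'rack')[:1]:
        print('rack mask',r['p'],rect(C[r['mask']&ok]))
    for q in ('screw_1',):
        for r in cams.outline_of(n,q)[:4]:
            P=C[r['mask']&ok]; P=P[P[:,2]>.045]; print(q,round(r['p'],2),len(P),rect(P),P[:,2].max())
E
```

```text
top
blue 24 [ 0.5213 -0.2274  0.0716] [ 0.517 -0.242  0.065] [ 0.525 -0.216  0.077] (array([ 521.1, -228.6]), array([25.5,  8. ]), 82.27)
orange 31 [ 0.4726 -0.2305  0.0689] [ 0.469 -0.243  0.051] [ 0.477 -0.218  0.077] (array([ 472.9, -230.4]), array([24.4,  8.1]), 89.11)
rack dark 611 (array([ 473.5, -236.1]), array([106.4, 128.1]), 87.3) 0.008574083712738378
board 1698 (array([564.8, 105.1]), array([310.9, 302.4]), 1.11) 0.011991618325218
rack high (array([ 505.7, -240.8]), array([144.3, 191.8]), 88.05)
board high 0.045 1107 (array([590.2, 164.9]), array([291.6, 170. ]), 59.33)
board high 0.06 166 (array([599.2, 146.5]), array([297.5, 140.5]), 19.01)
forks [[0.7162 0.2397 0.0848]
 [0.502  0.1211 0.0834]] [35 74] [0.71977485 0.25990043 0.09413469]
board mask 0.65 1656 (array([554. , 110.8]), array([171.4, 188.9]), 72.55)
rack mask 0.57 (array([ 472.2, -231.5]), array([133.9, 139.5]), 87.17)
screw_1 0.92 305 (array([616.7,  89.4]), array([130.,  35.]), 74.28) 0.06123682793464824
screw_1 0.8 316 (array([566.4, 102.8]), array([128.8,  35.1]), 71.79) 0.06198933061879863
screw_1 0.75 27
[... 911 characters left out ...]
56 0.2406 0.0876]] [85 21] [0.7199873  0.25936329 0.10393394]
board mask 0.61 1215 (array([574.5, 188.1]), array([340.6, 189.7]), 74.71)
rack mask 0.87 (array([ 491.5, -201.2]), array([182.1, 208. ]), 0.86)
screw_1 0.64 147 (array([615.8,  90.5]), array([128.1,  33.1]), 75.18) 0.05655103971186215
screw_1 0.57 90 (array([499.3, 117.7]), array([118.8,  31.8]), 72.46) 0.0891881227895322
screw_1 0.57 154 (array([564.9, 104.1]), array([124.8,  34.2]), 72.85) 0.05650871627072884Traceback (most recent call last):
  File "<stdin>", line 24, in <module>
    return umr_maximum(a, axis, None, out, keepdims, initial, where)
ValueError: zero-size array to reduction operation maximum which has no identity
```

```bash
python3 - <<'E'
from m import *
D={n:np.load(n+'0.npz') for n in ('top','side')}
C={n:cloud(n,D[n]['d']) for n in D}
for n in D:
    c=C[n].reshape(-1,3); ok=(D[n]['d'].ravel()>0)
    print(n)
    F=c[ok&(c[:,2]>.064)&(c[:,2]<.12)&(c[:,0]>.45)&(c[:,0]<.55)&(c[:,1]>.02)&(c[:,1]<.22)]
    _,l,ce=cv2.kmeans(F.astype(np.float32),2,None,(3,50,1e-5),5,cv2.KMEANS_PP_CENTERS)
    for k in (0,1):
        P=F[l[:,0]==k]; print('fork',ce[k].round(4),len(P),P[:,2].max().round(3),rect(P))
    print('fork axis deg',np.degrees(np.arctan2(*(abs(ce[0]-ce[1])[:2]))), 'mid',ce.mean(0).round(4))
    # upper points of screw + forks: image of the screw axis; end caps
    for x0,y0 in ((.5205,-.230),(.4725,-.232),(.4245,-.230)):
        th=np.radians(-2.8); dx=(c[:,:2]-[x0,y0])@[np.cos(th),np.sin(th)]; dy=(c[:,:2]-[x0,y0])@[-np.sin(th),np.cos(th)]
        for lo,hi,nm,w,L in ((.026,.040,'bar',.009,.08),(.060,.08,'tab',.012,.025)):
            P=c[ok&(abs(dx)<w)&(abs(dy)<L)&(c[:,2]>lo)&(c[:,2]<hi)]
            if nm=='bar': P=P[abs((P[:,:2]-[x0,y0])@[-np.sin(th),np.cos(th)])<.05]
            if len(P)>5: print(nm,x0,len(P),rect(P),P.mean(0).round(4))
# fork top detail
F=C['side'];m=(F[...,2]>.07)&(F[...,2]<.12)&(F[...,0]>.45)&(F[...,0]<.55)&(F[...,1]>.02)&(F[...,1]<.22)&(D['side']['d']>0)
print((F[m]*1000).round(0).astype(int).tolist())
# pitch spectrum on top picture
g=cv2.cvtColor(D['top']['im'],cv2.COLOR_RGB2GRAY).astype(np.float32)
for nm,x,y in (('front',.5015,.1245),('mid',.566,.103),('back',.6165,.0895)):
    th=np.radians(-17); s=np.arange(-42,42.1,.5)/1000; S=[]
    for o in np.arange(-8,8.1,1)/1000:
        L=[]
        for t in s:
            p=np.array([x+np.cos(th)*o-np.sin(th)*t,y+np.sin(th)*o+np.cos(th)*t,.054]); L.append(proj('top',p))
        L=np.array(L,np.float32); S.append(cv2.remap(g,L[None,:,0],L[None,:,1],cv2.INTER_CUBIC)[0])
    S=np.array(S);S-=S.mean(1,keepdims=True)
    print(nm,{p:round(float(np.mean([abs((r*np.hanning(len(s))*np.exp(2j*np.pi*s*1000/p)).sum()) for r in S]))) for p in (7,8,9,10,11,12,13,14,15)})
E
```

```text
top
fork [0.5185 0.1782 0.0834] 36 0.092 (array([518.7, 177.8]), array([12. , 31.4]), 70.82)
fork [0.4864 0.067  0.0835] 38 0.094 (array([486. ,  67.5]), array([11.7, 31.9]), 73.9)
fork axis deg 16.081003 mid [0.5025 0.1226 0.0834]
bar 0.5205 46 (array([ 520.2, -229. ]), array([97.3,  6.8]), 89.01) [ 0.5201 -0.2313  0.0346]
tab 0.5205 31 (array([ 520.9, -229.8]), array([27.8,  8.1]), 84.07) [ 0.5206 -0.2295  0.0706]
bar 0.4725 40 (array([ 472.7, -231.7]), array([95.6,  6.1]), 87.99) [ 0.4723 -0.2324  0.0343]
tab 0.4725 30 (array([ 473.3, -232.3]), array([ 6.7, 28.4]), 1.05) [ 0.473  -0.2314  0.0712]
bar 0.4245 39 (array([ 424.8, -230.2]), array([99.6,  6.3]), 87.83) [ 0.4243 -0.2312  0.0345]
tab 0.4245 30 (array([ 424.8, -226.5]), array([ 6.7, 30.2]), 0.16) [ 0.4249 -0.2255  0.0707]
side
fork [0.5194 0.1768 0.0763] 39 0.09 (array([520.3, 180.3]), array([19.9, 26.8]), 69.89)
fork [0.4855 0.0669 0.0773] 49 0.089 (array([486.6,  68. ]), array([18.3, 30.2]), 66.4)
fork axis deg 17.138914 mid [0.5024 0.1218 0.0768]
bar 0.5205 103 (array([ 521.8, -224.9]), array([89.8,  8.4]), 88.75) [ 0.5
[... 1260 characters left out ...]
, 79], [491, 70, 75], [491, 64, 78], [494, 63, 78], [473, 67, 77], [476, 66, 77], [480, 69, 75], [491, 70, 72], [490, 62, 75], [493, 60, 76], [476, 68, 73], [480, 69, 71], [490, 63, 72], [493, 61, 72], [472, 66, 71], [476, 67, 70]]
front {7: 35, 8: 8, 9: 16, 10: 19, 11: 75, 12: 164, 13: 193, 14: 165, 15: 114}Traceback (most recent call last):
  File "<stdin>", line 29, in <module>
  File "h.py", line 14, in proj
    c,f=cal(n); q=np.array(c['view'])@np.r_[p,1]; x,y=q[0]/-q[2],-q[1]/-q[2]; s=1+c['k1']*(x*x+y*y)
        ~~~^^^
  File "h.py", line 4, in cal
    c=cams.calibration(n); f=192/np.tan(np.radians(c['vertical_fov'])/2); return c,f
ValueError: time passes only in moves, steps and waits
```

The front screw's pitch reads about 13 mm on the top picture. Its seat is near (0.502, 0.122) with yaw about -16.5°. The leaves are at x = 0.4246, 0.4727 and 0.5205. Next is a move planner.

```bash
cat > plan.py <<'E'
# usage: plan.py x y z yaw rows  -> equal rows in tool axes (cm, rad); yaw = leaf yaw (tool y dir mod 180)
import sys
from h import *
from scipy.spatial.transform import Rotation as Ro
x,y,z,yaw,n=map(float,sys.argv[1:6]); n=int(n)
s=observe(); p=np.array(s['position']); R=np.array(s['tool_rot'])
t=np.radians(yaw); ey=np.array([np.cos(t),np.sin(t),0]); 
if ey@R[:,1]<0 : ey=-ey
T=np.c_[np.cross(ey,[0,0,-1]),ey,[0,0,-1]]
w=np.round(Ro.from_matrix(R.T@T).as_rotvec()/n,4)
print('turn',w.tolist(),'dist mm',np.linalg.norm(np.array([x,y,z])-p)*1000/n)
rows=[]
for k in range(n):
    d=np.round(R.T@((np.array([x,y,z])-p)/(n-k))*100,2); rows.append(d.tolist()); p=p+R@d/100; R=R@Ro.from_rotvec(w).as_matrix()
print(rows); print('end',p.round(4),'t',round(s['time_s'],2))
E
python3 plan.py 0.4247 -0.2265 0.10 -2.2 12
```

```text
turn [0.0, 0.0, -0.1071] dist mm 36.86487326242662
[[2.97, -1.89, 1.09], [3.16, -1.56, 1.09], [3.3, -1.21, 1.1], [3.42, -0.85, 1.09], [3.49, -0.48, 1.1], [3.52, -0.11, 1.09], [3.51, 0.27, 1.1], [3.46, 0.64, 1.09], [3.37, 1.01, 1.1], [3.25, 1.36, 1.09], [3.08, 1.7, 1.1], [2.88, 2.02, 1.09]]
end [ 0.4247 -0.2265  0.1   ] t 1.0
```

move_arm(jaw=[3,3,3,3,3,3,3,3,3,3,3,3], dp=[[2.97,-1.89,1.09],[3.16,-1.56,1.09],[3.3,-1.21,1.1],[3.42,-0.85,1.09],[3.49,-0.48,1.1],[3.52,-0.11,1.09],[3.51,0.27,1.1],[3.46,0.64,1.09],[3.37,1.01,1.1],[3.25,1.36,1.09],[3.08,1.7,1.1],[2.88,2.02,1.09]], turn=[[0,0,-0.1071],[0,0,-0.1071],[0,0,-0.1071],[0,0,-0.1071],[0,0,-0.1071],[0,0,-0.1071],[0,0,-0.1071],[0,0,-0.1071],[0,0,-0.1071],[0,0,-0.1071],[0,0,-0.1071],[0,0,-0.1071]], force=30)

```text
time_s: 2.0
position: [0.4258, -0.2251, 0.0997]
tool_rot: [[0.034, 0.999, 0.0], [0.999, -0.034, -0.0], [-0.0, 0.0, -1.0]]
ft_force: [0.5, -1.3, 0.5]
grip_width: 0.0297
gripper_force: 0.0
```

```bash
python3 plan.py 0.4247 -0.2265 0.038 -2.2 4; python3 -c "
from h import *
s=observe();print(s['position'],s['tool_rot'],s['qvel'],s['grip_width'],s['ft_force'])"
```

```text
turn [0.0001, 0.0001, 0.0012] dist mm 15.421542024955716
[[-0.04, -0.03, 1.54], [-0.03, -0.02, 1.54], [-0.04, -0.03, 1.54], [-0.03, -0.02, 1.55]]
end [ 0.4247 -0.2265  0.038 ] t 2.0
[ 0.42577689 -0.22510602  0.09966101] [[ 3.35980175e-02  9.99435368e-01  3.42760240e-04]
 [ 9.99435370e-01 -3.35978979e-02 -3.48789825e-04]
 [-3.37076864e-04  3.54285354e-04 -9.99999880e-01]] [ 52.13573469  19.41150426  -6.20949724   0.06050835 -13.77015804
 -21.24914992] 0.02971955738947782 [ 0.45268701 -1.2691069   0.45818835]
```

move_arm(jaw=[3,3,3,3,3,0.5,0.5,0.5,0.5,0.5], dp=[[0,0,0],[0,0,2],[0,0,2],[0,0,2.2],[0,0,0],[0,0,0],[0,0,0],[0,0,0],[0,0,0],[0,0,0]], turn=[[0,0,0],[0,0,0],[0,0,0],[0,0,0],[0,0,0],[0,0,0],[0,0,0],[0,0,0],[0,0,0],[0,0,0]], force=40)

```text
time_s: 2.83
position: [0.4265, -0.2274, 0.0395]
tool_rot: [[0.039, 0.999, 0.005], [0.999, -0.039, -0.003], [-0.002, 0.005, -1.0]]
ft_force: [6.9, 1.0, -6.0]
grip_width: 0.007
gripper_force: 38.9
```

move_arm(jaw=[0.5,0.5,0.5,0.5,0.5,0.5,0.5,0.5,0.5,0.5,0.5,0.5], dp=[[0,0,-1],[0,0,-2],[0,0,-2],[0,0,-2.5],[0,0,-2.5],[0,0,-1],[0,0,-1],[0,0,-1],[0,0,-1],[0,0,-1],[0,0,0],[0,0,0]], turn=[[0,0,0],[0,0,0],[0,0,0],[0,0,0],[0,0,-0.115],[0,0,-0.115],[0,0,-0.115],[0,0,-0.115],[0,0,-0.115],[0,0,-0.115],[0,0,-0.115],[0,0,0]])

```text
time_s: 3.83
position: [0.4248, -0.2267, 0.1899]
tool_rot: [[-0.696, 0.718, 0.002], [0.718, 0.696, -0.002], [-0.003, 0.0, -1.0]]
ft_force: [0.9, -0.7, -0.6]
grip_width: 0.0078
gripper_force: 40.9
```

```bash
cat > teeth.py <<'E'
import sys
from m import *
im,d=cams.get_image('side'); s=observe(); np.savez('tt.npz',im=im,d=d)
p=np.array(s['position']); R=np.array(s['tool_rot'])
print(s['time_s'],p,R[:,0],s['q'],s['ft_force'],s['grip_width'])
P=tabs('side',im,d,.1,.35)
for k,v in P.items(): print(k,len(v),v.mean(0).round(4),rect(v))
c,f=cal('side'); V=np.array(c['view'])
def pr(q):
    q=V@np.r_[q,1]; x,y=q[0]/-q[2],-q[1]/-q[2]; k=1+c['k1']*(x*x+y*y); return f*x*k+c['cx'],f*y*k+c['cy']
o=p+R[:,2]*.0275
u,v=pr(o); print('origin px',u,v)
x0,y0=max(int(u)-40,0),max(int(v)-45,0)
save(sys.argv[1],cv2.resize(im[y0:y0+80,x0:x0+80],None,fx=7,fy=7,interpolation=cv2.INTER_CUBIC))
g=cv2.cvtColor(im,cv2.COLOR_RGB2GRAY).astype(np.float32)
t=np.arange(-33,33.1,.5)/1000
for dz in range(-10,13,2):
    L=np.array([pr(o+R[:,0]*a+np.array([0,0,dz/1000])) for a in t],np.float32)
    r=cv2.remap(g,L[None,:,0],L[None,:,1],cv2.INTER_CUBIC)[0]; r-=np.polyval(np.polyfit(t,r,1),t)
    print(dz,[round(float(abs((r*np.hanning(len(t))*np.exp(2j*np.pi*t*1000/q)).sum()))) for q in (8,9,10,11,12,13,14)])
E
python3 teeth.py g.png
```

```text
3.8833 [ 0.42468394 -0.22658684  0.18930548] [-0.69169434  0.7221873  -0.00210561] [-4.22096186e+01  1.71095197e+01  8.90616538e+01 -2.14766402e-03
  7.37080304e+01 -8.59735276e+01] [-0.67791363  0.55866051 -1.05810424] 0.007372827045023122
green 11 [ 0.4092 -0.2192  0.207 ] (array([ 409.4, -218.8]), array([4.1, 0.1]), 62.85)
origin px 272.6936645965718 191.0870638588939
-10 [47, 33, 20, 25, 50, 58, 64]
-8 [49, 47, 35, 78, 95, 82, 33]
-6 [33, 21, 43, 9, 51, 78, 57]
-4 [52, 32, 35, 75, 92, 101, 114]
-2 [28, 43, 47, 65, 90, 111, 121]
0 [146, 27, 249, 354, 359, 325, 307]
2 [252, 78, 443, 598, 597, 558, 535]
4 [224, 110, 502, 677, 669, 583, 485]
6 [108, 105, 217, 296, 302, 248, 167]
8 [41, 59, 62, 47, 30, 33, 58]
10 [7, 9, 19, 20, 16, 21, 30]
12 [23, 13, 16, 22, 26, 28, 27]
```

View pics/g.png

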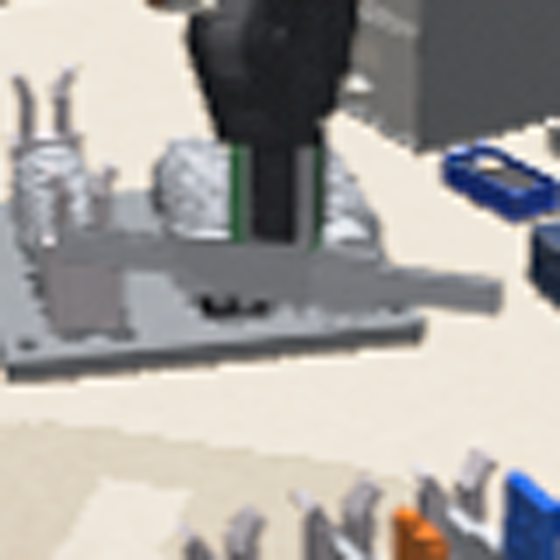

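The picture shows the comb at crop row 310 in front of the grey board. The teeth don't stand out, and the spectrum is ambiguous. I'll lower it so plain desk is behind the teeth.

move_arm(jaw=[0.5,0.5,0.5,0.5], dp=[[0,0,2.5],[0,0,2.3],[0,0,0],[0,0,0]], turn=[[0,0,-0.1],[0,0,-0.1],[0,0,0],[0,0,0]])

```text
time_s: 4.22
position: [0.4244, -0.2263, 0.1401]
tool_rot: [[-0.82, 0.573, -0.001], [0.573, 0.82, 0.001], [0.002, 0.0, -1.0]]
ft_force: [-0.3, 0.8, -0.2]
grip_width: 0.0071
gripper_force: 40.8
```

```bash
python3 teeth.py g2.png
```

```text
4.2667 [ 0.4249712  -0.22676798  0.1409738 ] [-8.19809012e-01  5.72636659e-01 -6.63443712e-04] [-4.22039256e+01  2.03741193e+01  9.32866603e+01  7.64916185e-04
  6.63009891e+01 -9.72699292e+01] [ 0.3208792  -0.02832475 -1.10307456] 0.00769950494825379
green 29 [ 0.4076 -0.2232  0.1583] (array([ 401.1, -235. ]), array([34.9,  4.5]), 63.57)
origin px 272.7318103688787 209.71077325188048
-10 [4, 52, 55, 44, 46, 42, 31]
-8 [17, 44, 78, 67, 36, 40, 55]
-6 [6, 17, 40, 51, 60, 73, 76]
-4 [30, 25, 29, 49, 71, 82, 80]
-2 [185, 339, 282, 157, 72, 41, 46]
0 [673, 1087, 807, 380, 140, 70, 75]
2 [923, 1411, 1022, 458, 151, 73, 92]
4 [462, 722, 492, 155, 51, 62, 38]
6 [72, 106, 106, 75, 78, 83, 70]
8 [29, 40, 38, 32, 28, 25, 19]
10 [7, 14, 29, 32, 22, 19, 33]
12 [5, 26, 37, 32, 18, 26, 48]
```

View pics/g2.png

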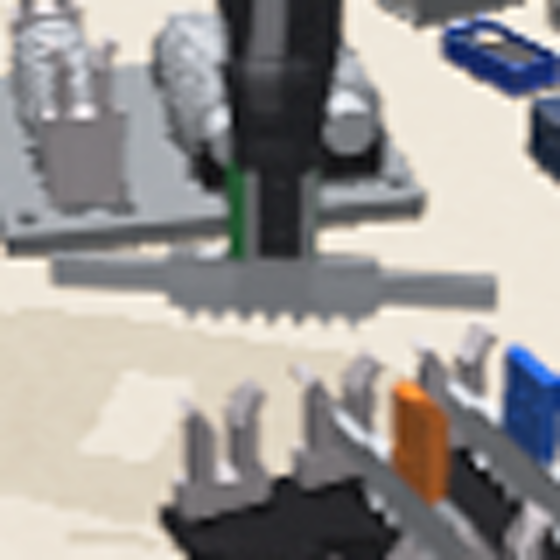

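The teeth now stand clear at crop row 315, and the spectrum peaks sharply at 9 mm. Green is therefore the 9 mm leaf, and the front screw reads 13 mm, so green goes back.

```bash
python3 plan.py 0.4272 -0.2268 0.115 -2.2 9
```

```text
turn [0.0, 0.0001, 0.1111] dist mm 2.896585274385027
[[-0.02, 0.01, 0.29], [-0.02, 0.02, 0.29], [-0.02, 0.02, 0.29], [-0.01, 0.02, 0.29], [-0.01, 0.02, 0.29], [-0.01, 0.02, 0.29], [-0.01, 0.02, 0.29], [-0.0, 0.03, 0.28], [-0.01, 0.02, 0.29]]
end [ 0.4272 -0.2268  0.115 ] t 4.27
```

move_arm(jaw=[0.5,0.5,0.5,0.5,0.5,0.5,0.5,0.5,0.5,0.5,0.5], dp=[[-0.02,0.01,0.29],[-0.02,0.02,0.29],[-0.02,0.02,0.29],[-0.01,0.02,0.29],[-0.01,0.02,0.29],[-0.01,0.02,0.29],[-0.01,0.02,0.29],[0,0.03,0.28],[-0.01,0.02,0.29],[0,0,0],[0,0,0]], turn=[[0,0,0.111],[0,0,0.111],[0,0,0.111],[0,0,0.111],[0,0,0.111],[0,0,0.111],[0,0,0.111],[0,0,0.111],[0,0,0.111],[0,0,0],[0,0,0]])

```text
time_s: 5.18
position: [0.4273, -0.2269, 0.1152]
tool_rot: [[0.032, 0.999, 0.001], [0.999, -0.032, -0.001], [-0.001, 0.001, -1.0]]
ft_force: [-0.3, 0.4, -0.9]
grip_width: 0.0077
gripper_force: 40.9
```

move_arm(jaw=[0.5,0.5,0.5,0.5,0.5,0.5,0.5], dp=[[0,0,1.2],[0,0,1.2],[0,0,1.2],[0,0,1.2],[0,0,1.2],[0,0,1.1],[0,0,0]], turn=[[0,0,0],[0,0,0],[0,0,0],[0,0,0],[0,0,0],[0,0,0],[0,0,0]])

```text
time_s: 5.77
position: [0.427, -0.2266, 0.0423]
tool_rot: [[0.032, 1.0, -0.0], [1.0, -0.032, 0.001], [0.001, -0.0, -1.0]]
ft_force: [0.4, -0.2, -1.2]
grip_width: 0.0078
gripper_force: 40.8
```

move_arm(jaw=[0.5,3,3,3,3,3,3,3,3,3,3,3], dp=[[0,0,0.2],[0,0,0],[0,0,0],[0,0,0],[0,0,-3],[0,0,-3],[-0.3,2.4,0],[-0.3,2.4,0],[0,0,0],[0,0,2],[0,0,2],[0,0,2]], turn=[[0,0,0],[0,0,0],[0,0,0],[0,0,0],[0,0,0],[0,0,0],[0,0,0],[0,0,0],[0,0,0],[0,0,0],[0,0,0],[0,0,0]])

```text
time_s: 6.77
position: [0.4745, -0.234, 0.0408]
tool_rot: [[0.032, 0.999, 0.001], [0.999, -0.032, -0.001], [-0.001, 0.001, -1.0]]
ft_force: [-0.0, -0.1, 0.3]
grip_width: 0.03
gripper_force: 0.0
```

move_arm(jaw=[3,0.5,0.5,0.5,0.5], dp=[[0,0,0.1],[0,0,0],[0,0,0],[0,0,0],[0,0,0]], turn=[[0,0,0],[0,0,0],[0,0,0],[0,0,0],[0,0,0]])

```text
time_s: 7.18
position: [0.4749, -0.2344, 0.041]
tool_rot: [[0.033, 0.999, 0.001], [0.999, -0.033, -0.001], [-0.001, 0.001, -1.0]]
ft_force: [-0.3, -0.1, -0.8]
grip_width: 0.0073
gripper_force: 43.0
```

move_arm(jaw=[0.5,0.5,0.5,0.5,0.5,0.5,0.5,0.5,0.5,0.5,0.5,0.5], dp=[[0,0,-1],[0,0,-2],[0,0,-2.5],[0,0,-2.5],[0,0,-1.5],[0,0,0],[0,0,0],[0,0,0],[0,0,0],[0,0,0],[0,0,0],[0,0,0]], turn=[[0,0,0],[0,0,0],[0,0,0],[0,0,-0.11],[0,0,-0.115],[0,0,-0.115],[0,0,-0.115],[0,0,-0.115],[0,0,-0.115],[0,0,-0.115],[0,0,-0.115],[0,0,0]])

```text
time_s: 8.18
position: [0.4746, -0.2341, 0.1361]
tool_rot: [[-0.775, 0.632, 0.001], [0.632, 0.775, -0.001], [-0.001, -0.0, -1.0]]
ft_force: [-0.1, 0.1, -1.2]
grip_width: 0.0069
gripper_force: 43.0
```

```bash
python3 teeth.py o.png; python3 plan.py 0.503 0.123 0.17 -16.5 12
```

```text
8.2333 [ 0.47462602 -0.23406825  0.13594679] [-7.70842178e-01  6.37025717e-01 -7.56853995e-04] [-3.90770040e+01  2.49501966e+01  8.63964565e+01 -4.72336156e-03
  6.86100187e+01 -8.95048773e+01] [ 0.0814173  -0.45967833 -2.13541877] 0.007840146672370662
orange 42 [ 0.4579 -0.2298  0.1521] (array([ 452.3, -241. ]), array([37.,  5.]), 62.49)
origin px 292.62780005892256 207.95283627277854
-10 [113, 134, 108, 49, 71, 109, 115]
-8 [103, 114, 118, 94, 108, 147, 202]
-6 [57, 7, 105, 170, 198, 235, 293]
-4 [112, 72, 150, 392, 509, 466, 328]
-2 [46, 61, 319, 914, 1396, 1546, 1409]
0 [91, 122, 462, 1208, 1849, 2077, 1927]
2 [21, 91, 273, 809, 1252, 1401, 1287]
4 [27, 43, 88, 210, 326, 367, 330]
6 [17, 20, 15, 33, 30, 30, 39]
8 [38, 34, 25, 45, 51, 51, 58]
10 [25, 26, 12, 28, 36, 30, 27]
12 [10, 18, 25, 45, 47, 31, 15]
turn [0.0, 0.0001, 0.0973] dist mm 29.984074515712575
[[1.71, 2.44, -0.29], [1.94, 2.27, -0.28], [2.15, 2.07, -0.28], [2.35, 1.85, -0.29], [2.51, 1.61, -0.28], [2.66, 1.36, -0.28], [2.78, 1.09, -0.29], [2.87, 0.82, -0.28], [2.94, 0.54, -0.28], [2.97, 0.25, -0.29], [2.98, -0.04, -0.28], [2.97, -0.33, -0.29]]
end [0.503 0.123 0.17 ] t 8.23
```

View pics/o.png

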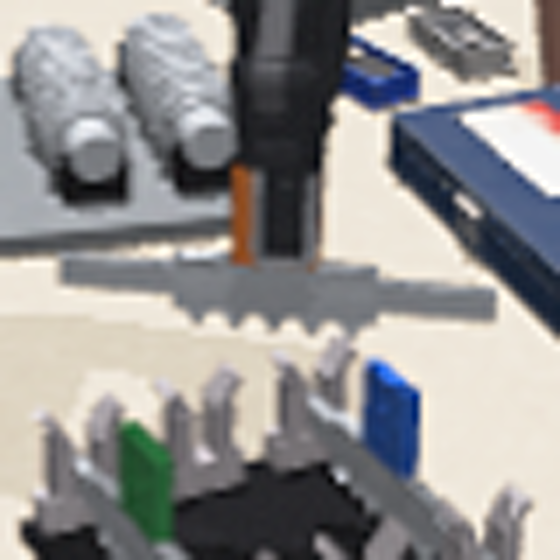

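The teeth at crop row 320 are clear, and the spectrum peaks sharply at 13 mm. Orange matches the front screw, so I'm taking it to the stand to feel.

move_arm(jaw=[0.5,0.5,0.5,0.5,0.5,0.5,0.5,0.5,0.5,0.5,0.5,0.5], dp=[[1.71,2.44,-0.29],[1.94,2.27,-0.28],[2.15,2.07,-0.28],[2.35,1.85,-0.29],[2.51,1.61,-0.28],[2.66,1.36,-0.28],[2.78,1.09,-0.29],[2.87,0.82,-0.28],[2.94,0.54,-0.28],[2.97,0.25,-0.29],[2.98,-0.04,-0.28],[2.97,-0.33,-0.29]], turn=[[0,0,0.0973],[0,0,0.0973],[0,0,0.0973],[0,0,0.0973],[0,0,0.0973],[0,0,0.0973],[0,0,0.0973],[0,0,0.0973],[0,0,0.0973],[0,0,0.0973],[0,0,0.0973],[0,0,0.0973]])

```text
time_s: 9.23
position: [0.5021, 0.1245, 0.1699]
tool_rot: [[0.29, 0.957, 0.0], [0.957, -0.29, -0.0], [0.0, 0.0, -1.0]]
ft_force: [0.2, 0.2, -1.9]
grip_width: 0.0072
gripper_force: 43.0
```

move_arm(jaw=[0.5,0.5,0.5], dp=[[0,0,1.5],[0,0,1.5],[0,0,0]], turn=[[0,0,0],[0,0,0],[0,0,0]])

```text
time_s: 9.48
position: [0.501, 0.1235, 0.1374]
tool_rot: [[0.284, 0.959, -0.004], [0.959, -0.284, -0.0], [-0.001, -0.004, -1.0]]
ft_force: [-0.8, 0.2, -2.5]
grip_width: 0.0073
gripper_force: 42.9
```

```bash
python3 - <<'E'
from m import *
s=observe(); print(s['time_s'],s['position'],s['tool_rot'][:,0] if hasattr(s['tool_rot'],'shape') else s['tool_rot'])
im,d=cams.get_image('side'); C=cloud('side',d)
save('st.png',cv2.resize(im[110:210,190:300],None,fx=5,fy=5,interpolation=cv2.INTER_CUBIC))
for r in cams.mark_of('side','seat')[:1]+cams.mark_of('side','fork')[:2]:
    u,v=r['location'];print(r['p'],u*512,v*384)
E
python3 plan.py 0.504 0.1225 0.11 -16.5 4
```

```text
9.4833 [0.50098387 0.12350459 0.13739843] [ 0.28395087  0.95883792 -0.0013214 ]
0.59 239.0016 172.6848
0.76 237.0048 162.0864
turn [0.0002, -0.0001, 0.0001] dist mm 7.515355379113577
[[0.0, 0.03, 0.75], [0.0, 0.03, 0.75], [0.0, 0.04, 0.75], [0.01, 0.03, 0.75]]
end [0.504  0.1225 0.11  ] t 9.63
```

View pics/st.png

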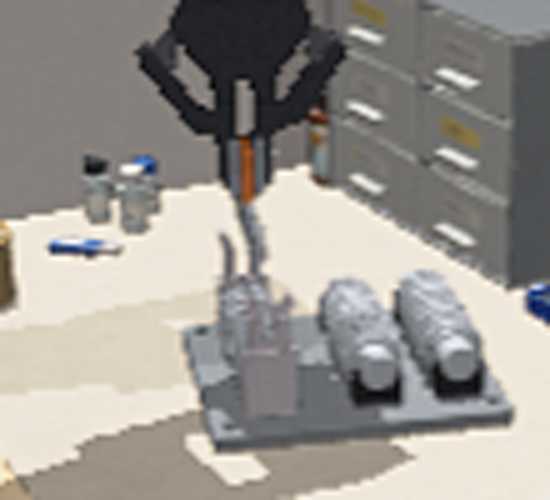

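The leaf hangs over the forks at crop (250,230) and the fork tops look in line. I lower it in steps, watching force.

move_arm(jaw=[0.5,0.5,0.5,0.5,0.5,0.5], dp=[[0,0.1,0.8],[0,0,0.8],[0,0,0.7],[0,0,0.6],[0,0,0.4],[0,0,0]], turn=[[0,0,0],[0,0,0],[0,0,0],[0,0,0],[0,0,0],[0,0,0]])

```text
time_s: 10.13
position: [0.5029, 0.1227, 0.1051]
tool_rot: [[0.282, 0.959, -0.002], [0.959, -0.282, -0.0], [-0.001, -0.002, -1.0]]
ft_force: [-0.3, 0.3, -1.9]
grip_width: 0.0071
gripper_force: 43.1
```

move_arm(jaw=[0.5,0.5,0.5,0.5], dp=[[0,0,0.5],[0,0,0.4],[0,0,0.3],[0,0,0]], turn=[[0,0,0],[0,0,0],[0,0,0],[0,0,0]])

```text
time_s: 10.47
position: [0.5032, 0.1227, 0.0935]
tool_rot: [[0.282, 0.96, -0.001], [0.96, -0.282, -0.0], [-0.0, -0.001, -1.0]]
ft_force: [0.2, 0.6, -1.7]
grip_width: 0.0073
gripper_force: 43.0
```

move_arm(jaw=[0.5,0.5,0.5,0.5,0.5], dp=[[0,0,0.4],[0,0,0.3],[0,0,0.15],[0,0,0.1],[0,0,0]], turn=[[0,0,0],[0,0,0],[0,0,0],[0,0,0],[0,0,0]])

```text
time_s: 10.88
position: [0.5033, 0.1227, 0.0849]
tool_rot: [[0.281, 0.96, -0.0], [0.96, -0.281, -0.0], [-0.0, -0.0, -1.0]]
ft_force: [-0.9, 0.3, 0.4]
grip_width: 0.0077
gripper_force: 43.4
```

move_arm(jaw=[0.5,0.5,0.5], dp=[[0.1,0,0.05],[0.1,0,0],[0,0,0]], turn=[[0,0,0],[0,0,0],[0,0,0]])

```text
time_s: 11.13
position: [0.5041, 0.1243, 0.0846]
tool_rot: [[0.281, 0.96, 0.001], [0.96, -0.281, -0.001], [-0.001, 0.001, -1.0]]
ft_force: [-1.8, -2.9, 4.8]
grip_width: 0.0075
gripper_force: 43.9
```

move_arm(jaw=[0.5,0.5,0.5], dp=[[0.1,0,0],[0.1,0,0],[0,0,0]], turn=[[0,0,0],[0,0,0],[0,0,0]])

```text
time_s: 11.38
position: [0.5044, 0.1269, 0.0839]
tool_rot: [[0.281, 0.96, -0.0], [0.96, -0.281, 0.0], [0.0, -0.0, -1.0]]
ft_force: [0.0, 0.4, -0.4]
grip_width: 0.0072
gripper_force: 43.0
```

move_arm(jaw=[0.5,0.5,0.5], dp=[[0.1,0,0],[0.1,0,0],[0,0,0]], turn=[[0,0,0],[0,0,0],[0,0,0]])

```text
time_s: 11.63
position: [0.505, 0.1287, 0.084]
tool_rot: [[0.281, 0.96, -0.0], [0.96, -0.281, 0.0], [0.0, -0.0, -1.0]]
ft_force: [-0.3, -0.2, -1.6]
grip_width: 0.0073
gripper_force: 43.0
```

move_arm(jaw=[0.5,0.5,0.5,0.5], dp=[[0,0,0.1],[0,0,0.1],[0,0,0.1],[0,0,0]], turn=[[0,0,0],[0,0,0],[0,0,0],[0,0,0]])

```text
time_s: 11.97
position: [0.5049, 0.1284, 0.0809]
tool_rot: [[0.282, 0.96, -0.0], [0.96, -0.282, 0.0], [-0.0, -0.0, -1.0]]
ft_force: [-0.8, 0.1, -1.3]
grip_width: 0.0077
gripper_force: 43.0
```

move_arm(jaw=[0.5,0.5,0.5], dp=[[0,0,0.1],[0,0,0.1],[0,0,0]], turn=[[0,0,0],[0,0,0],[0,0,0]])

```text
time_s: 12.22
position: [0.5051, 0.128, 0.0799]
tool_rot: [[0.281, 0.96, 0.001], [0.96, -0.281, -0.001], [-0.001, 0.001, -1.0]]
ft_force: [-1.9, -4.4, 7.2]
grip_width: 0.0073
gripper_force: 44.3
```

move_arm(jaw=[0.5,0.5,0.5,0.5], dp=[[-0.1,0,0.05],[0,0,0],[0,0,0],[0,0,0]], turn=[[0,0,0],[0,0,0],[0,0,0],[0,0,0]])

```text
time_s: 12.55
position: [0.5052, 0.1278, 0.0798]
tool_rot: [[0.282, 0.96, 0.002], [0.96, -0.282, 0.001], [0.001, 0.002, -1.0]]
ft_force: [-2.3, 0.4, 7.9]
grip_width: 0.0077
gripper_force: 44.8
```

move_arm(jaw=[0.5,3,3,3,3,3,3,3,3,3], dp=[[0,0,-0.15],[0,0,0],[0,0,0],[0,0,0],[0,0,-1],[0,0,-2],[0,0,-3],[0,0,-4],[0,0,-4],[0,0,0]], turn=[[0,0,0],[0,0,0],[0,0,0],[0,0,0],[0,0,0],[0,0,0],[0,0,0],[0,0,0],[0,0,0],[0,0,0]])

```text
time_s: 13.38
position: [0.5073, 0.1277, 0.2273]
tool_rot: [[0.281, 0.96, 0.013], [0.96, -0.281, 0.0], [0.004, 0.012, -1.0]]
ft_force: [0.2, -0.7, 0.5]
grip_width: 0.03
gripper_force: 0.0
```

```bash
python3 - <<'E'
from m import *
ims=[]
for n in ('side','top'):
    im,d=cams.get_image(n)
    for k,P in tabs(n,im,d,.05,.16).items(): print(n,k,len(P),P.mean(0).round(4),P.max(0).round(4),rect(P))
    if n=='side': ims.append(cv2.resize(im[110:290,180:350],None,fx=3,fy=3,interpolation=cv2.INTER_CUBIC)); save('end.png',ims[0])
    if n=='top':
        C=cloud('top',d); P=C.reshape(-1,3); th=np.radians(-16.5); q=P[:,:2]-[.5035,.1225]
        X=q@[np.cos(th),np.sin(th)]; Y=q@[-np.sin(th),np.cos(th)]
        m=(abs(X)<.004)&(abs(Y)<.1)&(P[:,2]>.064)&(P[:,2]<.085)&(d.ravel()>0)
        print('bar Y range',Y[m].min(),Y[m].max(),'z',np.percentile(P[m][:,2],[10,50,90]))
E
```

```text
side blue 70 [ 0.5199 -0.234   0.063 ] [ 0.526  -0.2184  0.0744] (array([ 521.4, -231.7]), array([26.5,  8.4]), 87.51)
side orange 30 [0.5026 0.1269 0.093 ] [0.5283 0.1738 0.1113] (array([509.7, 143.9]), array([70.2,  6.8]), 63.6)
side green 60 [ 0.4226 -0.2298  0.0631] [ 0.4266 -0.2141  0.0726] (array([ 423.8, -227.4]), array([25.8,  7.5]), 82.66)
top blue 24 [ 0.5211 -0.2267  0.0721] [ 0.5255 -0.2156  0.0775] (array([ 520.9, -227.8]), array([24.1,  8.3]), 80.43)
top orange 8 [0.4992 0.1218 0.1114] [0.5013 0.126  0.1139] (array([499.5, 121.7]), array([3.8, 8.8]), 1.24)
bar Y range -0.06751093463306321 -0.009802131064100793 z [0.06799312 0.07308826 0.08130143]
```

View pics/end.png

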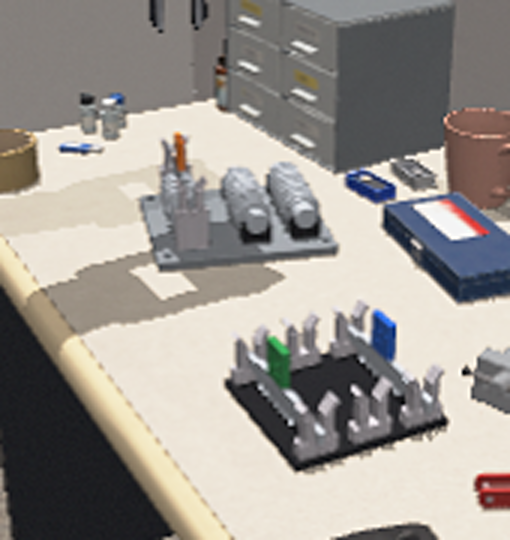

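The picture shows orange upright in the stand at crop (180,150), with its tab top at 0.111 m, which is the height expected when home. It sits about 6.5 mm along from the seat. Green (278,360) and blue (383,335) stand in the rack.

```bash
python3 -c "
from rig import ticket
print(ticket.close_job())"
```

```text
the job is handed in; nothing more can be done
None
```

The orange leaf (13 mm pitch) fits the screw under the forks; I pressed it home with about 8–10 N, let go, and handed the job in, with green (9 mm, by camera) back in its slot and blue never moved.

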